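# Draw the edger spindle's shaft for oiling

### The arm

A 6-joint arm with a two-finger parallel gripper is mounted at the origin on a cart in front of the work surface, level with it; the furniture and walls round the work are solid. World frame = base frame: x ahead of the robot, y to its left, z up, the work surface at z = 0. Lengths are in m, angles in rad, forces in N, time in s.
With the tool pointing down it reaches from about 0.35 to 0.85 m from the base axis. Payload 8.1 kg.
Tool frame: the origin (TCP) lies at the very end of the fingers, on their centre line; the grasp point (between the pads) lies behind it (robot.grip_depth is the z of the grasp point in the tool frame, in m); z points along the fingers, y is the line along which they close (so a half turn about z gives the same grasp; the last joint's range is limited). The gripper opens to 93 mm and grips with 3 to 60 N. Pads are 15 mm wide; open, the fingers measure 128 mm over their backs; the gripper's body (75 mm by 188 mm) begins 65 mm behind the grasp point.
Start: joints at [-1.24, 0.13, 1.488, -0, 1.523, -0.085], TCP at [0.242, -0.549, 0.219] pointing down, gripper open.
Joint ranges: [-2.96, 2.96], [-0.89, 2.26], [0.02, 2.5], [-1.34, 4.48], [0, 2.73], [-2.66, 2.66]. Speed limits (rad/s): [2.39, 2.39, 2.79, 3.14, 3.14, 3.14].

### API

Orientations are given as a rotation vector (axis times angle).
In Python, from workcell import robot gives the robot as it stands.
- The arm moves only by the tool servo_tool, never from a script. Its argument "plan" is a list of rows, each an object with "travel": the shift along the world's x, y, z in m, a list of three; "turn": the turn, a rotation vector about the world's x, y, z in rad, a list of three. A call has 1 to 8 rows; each row shifts and turns the commanded pose from where the row before left it; what a row does not reach is not made up. A row lasts 1/12 s, in which the tool goes at most 41.7 mm and 7.16 degrees, less where a joint would pass 70% of its speed; a pose out of reach is approached as far as the arm can. A call with a gripper value outside its range is refused whole. "claw" is the closure, from -1 (fully open) to 1 (shut), set as the call begins (left out, the last holds). The fingers move at their own pace and stop on an object; "grip_force" is the grip in N (left out, the last holds). Time passes only in rows, so rows that do not move let the fingers close. It gives the time, the measured TCP pose, the force, the opening and the grip force at its end, in the units of the state.
- robot.state(): the state, without advancing time (a new reading comes with each control period).
- robot.capture(name): name is "scene" or "side" or "wrist"; returns the picture (420x560x3 uint8, blue, green, red); there is no depth.
- robot.camera_params(name): a dict with "camera_matrix" (3x3 intrinsics, pixels), "R" (3x3) and "t" (3): a world point X has camera coordinates R X + t; the wrist camera has in their place "mount" (4x4, takes a point from camera to tool coordinates, whose origin is the TCP and whose axes are the flange's). Camera axes: x right, y down, z forward; pixel columns grow to the right and rows downward; lengths in m; the calibration is good to about 2 mm. A picture is of the moment at which its call begins: read the wrist's pose just before it. camera_params takes no time and is no camera call.
- robot.finish_job(): hands the job in; it is judged then, once.
The state is a dict: "time_s": time; "joint_positions": joint angles; "joint_velocities": joint speeds; "effort": joint torques, N m; "position": TCP position; "tool_rot": TCP orientation; "ft_force": force on the tool from outside, world axes, zero at the start; "wrist_torque": the same for the moment, N m; "finger_gap": finger opening in m; "grasp_force": force on a finger pad.
Only numpy, scipy, OpenCV 4.12 (cv2) and the standard library are available. Lean on these libraries where they do the work, as an engineer would, in place of code of your own. Each camera call takes 0.05 s, during which the arm holds its last target. There are 200 camera calls.

### The job

Set the hand edger's spare spindle (dark round housing with a shaft in it) upright on the larger of the two seats of the service stand, its foot fully down in the seat, and let go of it. Then take the shaft by its knurled head and draw it straight up about 30 mm, so that the oil groove stands clear above the housing while the lower end stays in the bore, without lifting or tilting the housing off its seat. Finish while still holding the shaft there, steady, so that I can oil it; leave everything else on the bench where it is.

Things in the scene. Friction and masses are not known exactly. Their poses are not given: they have to be found in the camera images.
- housing: Spindle housing, loose, 0.55 kg, dark steel, upright: barrel 46 mm dia from z = 8 to 58 mm, under it a foot 30 mm dia, 8 mm long, edge chamfered. Origin: centre of the foot's underside; z up along the 15 mm through bore. Starts standing on the worktop beside the hand edger, the stand on the edger's other side. Carry it by the 46 mm barrel, since lifting the shaft only draws the shaft out.
- shaft: Shaft, loose, 0.14 kg, 14 mm dia sliding in the housing's 15 mm bore; no catch, spring or stop; jams if pulled askew. Origin on the axis under its head, which rests on the housing's top face at the start; z up. Head above the origin: collar 19 mm dia to 3 mm, then knurled, 22 mm dia to 24 mm. Below it 54 mm of shaft; dark oil groove 15 to 20 mm below the head.
- stand: Service stand, fixed: grey plate 138 x 62 mm, top 10 mm above the worktop, and two round steel posts with bored tops, 45 mm high above the worktop: large one 48 mm dia, 34 mm bore, 36 mm from the plate's middle along the stand's +x; small one 30 mm dia, 17 mm bore, 36 mm along -x. Origin: centre of the plate's underside. Any yaw.
- seat (a point): Centre of the large post's bore at its top rim, 45 mm above the worktop; z up. The housing's 30 mm foot goes into this 34 mm bore (mouth chamfered 2 mm, 35 mm deep) until the shoulder of the 46 mm barrel rests on the rim; the housing's origin is then 8 mm below this point.
- oil_bottle: Bystander, loose: flat yellow oil bottle, 26x52 mm, 135 tall, upright; origin under its middle. To be left alone.
- tweezers: Bystander, loose: steel tweezers lying flat, 120 long; origin under its middle. To be left alone.
- lens_spray: Bystander, loose: white round bottle, 50 dia, 131 tall, upright; origin under its middle. To be left alone.
- pad_tin: Bystander, loose: round flat tin, 54 dia, 22 high; origin under its middle. To be left alone.
- buff_block: Bystander, loose: felt and wood buffing block, 26x62x24 mm; origin under its middle. To be left alone.
- cutters: Bystander, loose: side cutters lying flat, 125 long; origin under its middle. To be left alone.
- lens_box_a: Bystander, loose: small black box with clear lid, 29x32x17 mm; origin under its middle. To be left alone.
- lens_box_b: Bystander, loose: another such lens box; origin under its middle. To be left alone.
Things that resemble listed ones, but are neither listed nor needed, are in the scene too. Of the things shaped like the housing, the steel one is meant.

How it is judged:
By the outcome, as a careful person would: the job done as asked, in the order asked, and still so for the second after the job is handed in, while the arm keeps its last pose, push and grip.
It also fails if it takes over 54 s, if anything falls off the work surface, if the arm or the gripper's body presses on something with over 40 N, if the wrist force passes 120 N, or if a joint passes its speed limit or range.

## Working session

There is one attempt and no reset: what is moved stays moved. The work goes in short steps, Python scripts to look and compute and a tool call to move; the robot and the scene stay as the last step left them, time stands still between calls to the robot, and variables do not carry over. Pictures are saved under pics/ and viewed, at most 10 in all, crops included, and the job is handed in when it is done.

Besides the shell and the picture viewer there is one more tool, called as a command line: name --argument value ..., lists and objects as JSON in quotes. servo_tool: Moves the arm, as the interface text tells. Its arguments: {"type":"object","properties":{"plan":{"type":"array","items":{"type":"object","properties":{"travel":{"type":"array","items":{"type":"number"}},"turn":{"type":"array","items":{"type":"number"}}}}},"claw":{"type":"number"},"grip_force":{"type":"number"}},"required":["plan"]}

```bash
mkdir -p pics; ls
cat > h.py <<'E'
import numpy as np, cv2
from workcell import robot
from scipy.spatial.transform import Rotation as Ro
def cam(n,s=None):
    p=robot.camera_params(n); K=np.array(p["camera_matrix"])
    if "mount" in p:
        s=s or robot.state(); T=np.eye(4); T[:3,:3]=Ro.from_rotvec(s["tool_rot"]).as_matrix(); T[:3,3]=s["position"]
        M=np.linalg.inv(T@np.array(p["mount"])); return K,M[:3,:3],M[:3,3]
    return K,np.array(p["R"]),np.array(p["t"])
def proj(X,c):
    K,R,t=c; q=(np.atleast_2d(X)@R.T+t)@K.T; return q[:,:2]/q[:,2:]
def back(uv,z,c):
    K,R,t=c; d=R.T@np.linalg.solve(K,[uv[0],uv[1],1]); o=-R.T@t; return o+d*(z-o[2])/d[2]
E
python3 - <<'E'
from h import *
a=robot.capture("scene");b=robot.capture("side")
cv2.imwrite("pics/scene.png",a);cv2.imwrite("pics/side.png",b)
cv2.imwrite("pics/s1.png",cv2.resize(a,(784,588),interpolation=cv2.INTER_CUBIC));cv2.imwrite("pics/s2.png",cv2.resize(b,(784,588),interpolation=cv2.INTER_CUBIC))
s=robot.state();print(s,robot.grip_depth)
for n in("scene","side"):
    K,R,t=cam(n);print(K,-R.T@t,R[2])
E
```

```text
pics
{'time_s': 0.1, 'joint_positions': array([-1.24043290e+00,  1.31106451e-01,  1.48915927e+00,  5.82536974e-06,
        1.52299709e+00, -8.53952331e-02]), 'joint_velocities': array([ 1.18196052e-04, -1.92372817e-03, -4.49490053e-03,  1.43108692e-04,
       -2.93479078e-05,  3.44767318e-04]), 'effort': array([ 2.82576329e-03, -5.61342144e+01, -4.93094087e+01,  7.68840057e-02,
        2.92166183e-02, -3.31645708e-05]), 'position': array([ 0.24218946, -0.54839081,  0.21768602]), 'tool_rot': array([-3.07233407e+00, -6.48036000e-01,  3.11296301e-04]), 'ft_force': array([-0.07197033, -0.51158852, -0.19851092]), 'wrist_torque': array([-0.01522891, -0.00949675, -0.05151059]), 'grasp_force': 0.0, 'finger_gap': 0.09318819285616718} -0.0188
[[458.2793912    0.         279.53161081]
 [  0.         458.2793912  212.0152951 ]
 [  0.           0.           1.        ]] [-0.35685989  0.74713879  0.78572563] [ 0.6748619  -0.52379357 -0.51980931]
[[518.76868392   0.         293.70828102]
 [  0.         518.76868392 208.95962926]
 [  0.           0.           1.        ]] [-0.13518903 -0.56141666  1.43162027] [ 0.43288893  0.35961724 -0.82660911]
```

View pics/s1.png

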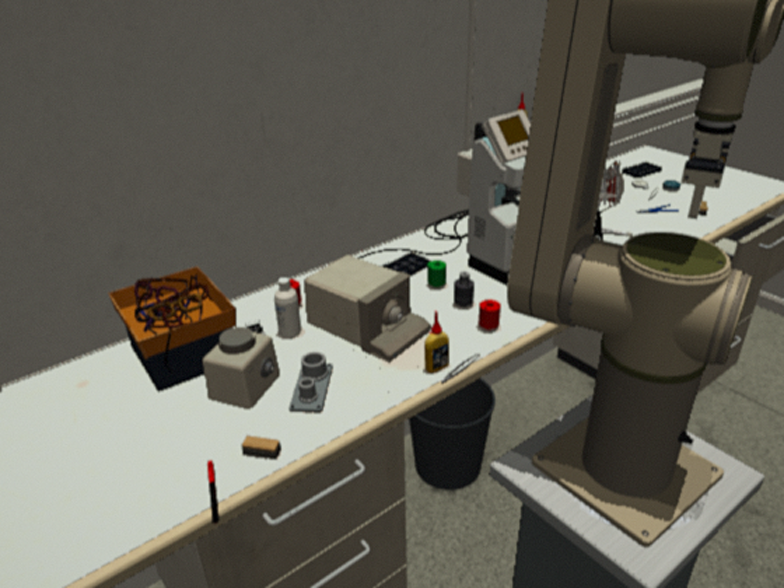

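View pics/s2.png

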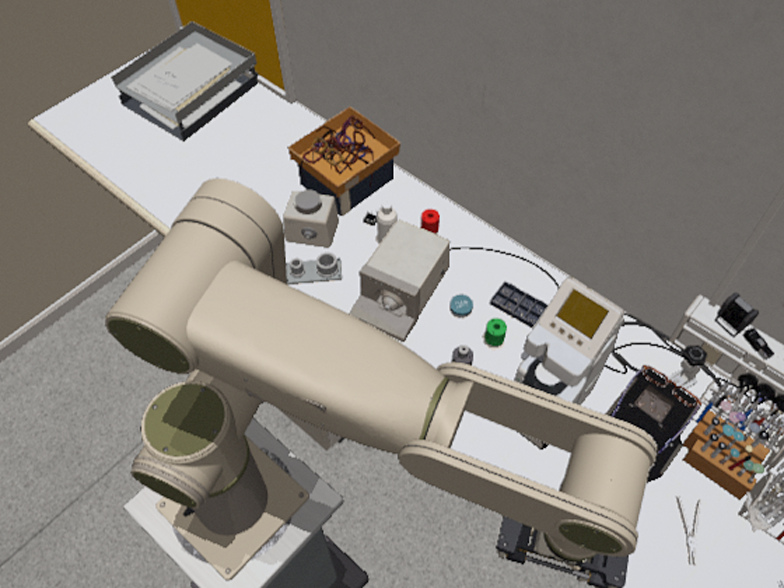

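The scene view shows the dark housing at (464,290) and the stand's large post at (314,362); in the side view they are at (462,356) and (327,262), at a 1.4x scale. Next I'll enlarge these areas for measuring.

Run:
```python
from h import *
S=784/560
for n,h,l,sm in(("scene",(464,275),(314,355),(307,381)),("side",(462,349),(327,258),(297,261))):
    c=cam(n); 
    print(n,back(np.array(h)/S,.080,c),back(np.array(l)/S,.045,c),back(np.array(sm)/S,.045,c))
tiles=[]
for n,pts in(("scene",((331,207),(222,265))),("side",((330,252),(224,189)))):
    im=cv2.imread(f"pics/{n}.png")
    for u,v in pts: 
        t=cv2.resize(im[v-28:v+28,u-38:u+38],None,fx=5,fy=5,interpolation=cv2.INTER_CUBIC); print(n,u-38,v-28); tiles.append(t)
cv2.imwrite("pics/t.png",np.vstack([np.hstack(tiles[:2]),np.hstack(tiles[2:])]))
```

```text
scene [ 0.52660954 -0.14519793  0.08      ] [0.53319993 0.25021924 0.045     ] [0.47377888 0.30362537 0.045     ]
side [ 0.53323989 -0.15058099  0.08      ] [0.53463237 0.25794102 0.045     ] [0.48145683 0.30527659 0.045     ]
scene 293 179
scene 184 237
side 292 224
side 186 161
```

View pics/t.png

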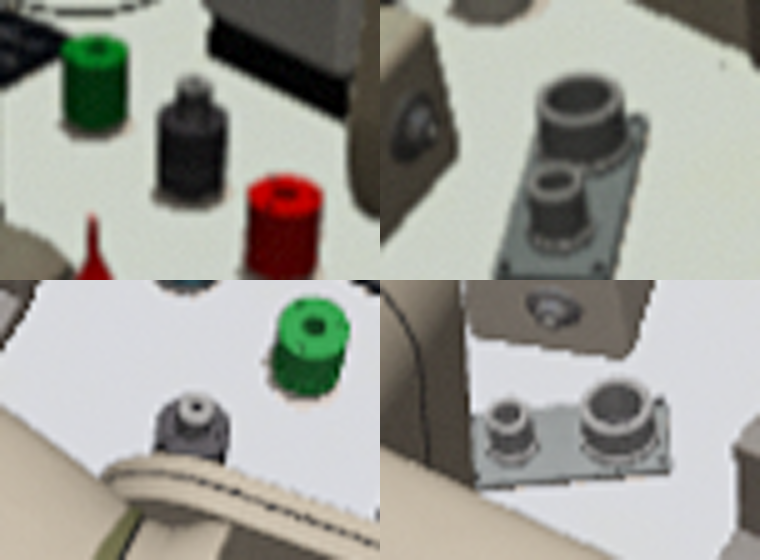

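The tiles give these head and rim centres. Head: scene (195,82), side (198,127). Large rim: scene (203,98), side (235,122). Small rim: scene (176,180), side (128,133). The housing stands between a green and a red look-alike. Next I'll triangulate these and the tall neighbours.

Run:
```python
from h import *
cs,cd=cam("scene"),cam("side")
def tri(a,b):
    P=[c[0]@np.c_[c[1],c[2]] for c in(cs,cd)]
    X=cv2.triangulatePoints(P[0],P[1],np.array(a,float).reshape(2,1),np.array(b,float).reshape(2,1))[:,0];return X[:3]/X[3]
def t5(o,p): return [o[0]+(p[0]+.5)/5-.5,o[1]+(p[1]+.5)/5-.5]
A,B,C,D=(293,179),(184,237),(292,224),(186,161)
f=lambda n,a,b,z:print(n,tri(a,b).round(4),back(a,z,cs).round(4),back(b,z,cd).round(4))
f("head",t5(A,(195,82)),t5(C,(198,127)),.082)
f("large",t5(B,(203,98)),t5(D,(235,122)),.045)
f("small",t5(B,(176,180)),t5(D,(128,133)),.045)
f("green",t5(A,(96,48)),t5(C,(316,46)),.058)
print("red",back(t5(A,(286,190)),.058,cs))
g=lambda n,a,b:print(n,tri(np.array(a)/1.4,np.array(b)/1.4).round(3))
g("edger -x+y",(380,308),(364,265));g("edger -x-y",(409,287),(412,280));g("edger +x+y",(306,278),(398,222));g("edger+x-y",(338,258),(450,240))
g("knob box",(238,338),(309,200)); g("spray",(285,282),(387,207)); g("screen top-left",(487,119),(568,280))
print("machine base",back((335,189),0,cs),back(np.array([471,265])/1.4,0,cs))
print("oilbottle tip",back(np.array([436,314])/1.4,.135,cs))
p=robot.camera_params("wrist");print(p)
```

```text
head [ 0.5355 -0.1531  0.0794] [ 0.5303 -0.1494  0.082 ] [ 0.5354 -0.1533  0.082 ]
large [0.5281 0.2567 0.0446] [0.5233 0.2569 0.045 ] [0.5304 0.2583 0.045 ]
small [0.4764 0.305  0.0439] [0.473  0.3056 0.045 ] [0.4772 0.3053 0.045 ]
green [ 0.6412 -0.1655  0.0561] [ 0.6369 -0.1627  0.058 ] [ 0.641  -0.1655  0.058 ]
red [ 0.43024062 -0.12878411  0.058     ]
edger -x+y [0.516 0.121 0.126]
edger -x-y [0.557 0.017 0.119]
edger +x+y [0.685 0.164 0.119]
edger+x-y [0.735 0.047 0.104]
knob box [0.597 0.373 0.109]
spray [0.697 0.21  0.123]
screen top-left [ 0.622 -0.295  0.378]
machine base [ 0.65727643 -0.29364478  0.        ] [ 0.65241807 -0.29597361  0.        ]
oilbottle tip [0.38547108 0.06676236 0.135     ]
{'camera_matrix': array([[333.30652278,   0.        , 278.14310388],
       [  0.        , 333.30652278, 207.2016567 ],
       [  0.        ,   0.        ,   1.        ]]), 'mount': array([[-3.28112823e-04, -9.68068760e-01, -2.50684598e-01,
         6.88473583e-02],
       [ 9.99998472e-01, -7.48088792e-04,  1.58002953e-03,
        -7.94561793e-05],
       [-1.71711156e-03, -2.50683697e-01,  9.68067526e-01,
        -1.65306658e-01],
       [ 0.00000000e+00,  0.00000000e+00,  0.00000000e+00,
         1.00000000e+00]])}
```

servo_tool --plan '[{"travel": [0.008, 0.035, 0.004], "turn": [0, 0, -0.05]}, {"travel": [0.008, 0.035, 0.004], "turn": [0, 0, -0.05]}, {"travel": [0.008, 0.035, 0.004], "turn": [0, 0, -0.05]}, {"travel": [0.008, 0.035, 0.004], "turn": [0, 0, -0.05]}, {"travel": [0.008, 0.035, 0.004], "turn": [0, 0, -0.05]}, {"travel": [0.008, 0.035, 0.004], "turn": [0, 0, -0.05]}, {"travel": [0.008, 0.035, 0.004], "turn": [0, 0, -0.05]}, {"travel": [0.008, 0.035, 0.004], "turn": [0, 0, -0.064]}]' --claw -1 --grip_force 40

```text
time_s: 0.77
position: [0.3062, -0.2671, 0.2503]
tool_rot: [-3.141, 0.001, 0.0]
ft_force: [0.7, -0.1, -0.1]
finger_gap: 0.0928
grasp_force: 0.0
```

servo_tool --plan '[{"travel": [0.02, 0.03, 0], "turn": [0, 0, 0]}, {"travel": [0.02, 0.03, 0], "turn": [0, 0, 0]}, {"travel": [0.02, 0.03, 0], "turn": [0, 0, 0]}, {"travel": [0.03, 0.026, 0], "turn": [0, 0, 0]}, {"travel": [0.03, 0, 0], "turn": [0, 0, 0]}, {"travel": [0.028, 0, 0], "turn": [0, 0, 0]}, {"travel": [0, 0, 0], "turn": [0, 0, 0]}, {"travel": [0, 0, 0], "turn": [0, 0, 0]}]'

```text
time_s: 1.43
position: [0.4545, -0.1522, 0.2494]
tool_rot: [-3.14, -0.005, 0.004]
ft_force: [-0.1, -0.0, 0.2]
finger_gap: 0.0929
grasp_force: 0.0
```

Run:
```python
from h import *
s=robot.state();im=robot.capture("wrist");print({k:np.round(s[k],4) for k in("time_s","position","tool_rot","ft_force","joint_positions")})
cv2.imwrite("pics/w1r.png",im)
c=cam("wrist",s);print(proj([[.534,-.152,.082],[.534,-.152,0]],c))
cv2.imwrite("pics/w1.png",cv2.resize(im,(784,588),interpolation=cv2.INTER_CUBIC))
```

```text
{'time_s': np.float64(1.4333), 'position': array([ 0.4545, -0.1522,  0.2494]), 'tool_rot': array([-3.1404, -0.0055,  0.0043]), 'ft_force': array([-0.1334, -0.0336,  0.1836]), 'joint_positions': array([-4.3010e-01, -2.0920e-01,  1.7632e+00, -1.0000e-04,  1.5905e+00,
        1.1372e+00])}
[[277.79697613 109.18615722]
 [277.84630759 111.37120074]]
```

View pics/w1.png

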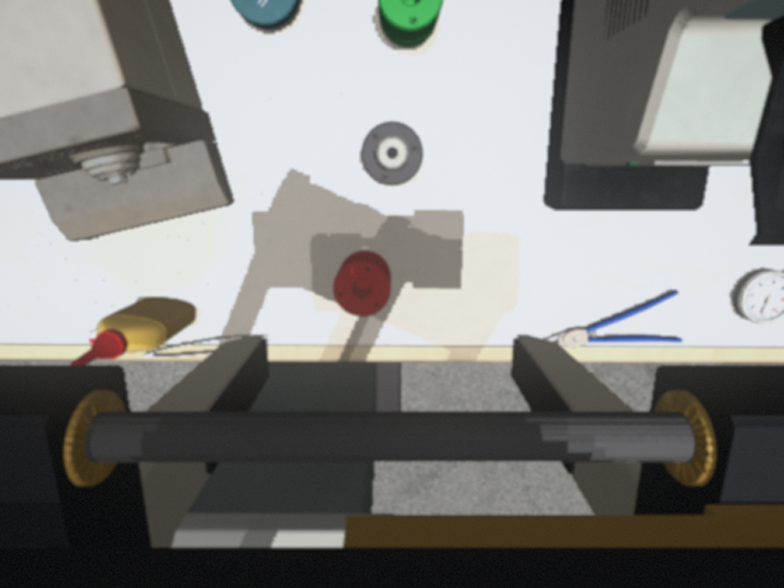

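The wrist view shows the steel housing with its shaft at (392,153), which is (280,109.3) in raw pixels. Green, red and the machine are all clear of it. I'll refine the centre by segmentation.

Run:
```python
from h import *
im=cv2.imread("pics/w1r.png");s=robot.state();c=cam("wrist",s)
print(back((279.6,109),.082,c),back((279.6,109),.058,c))
g=cv2.cvtColor(im,6)[80:140,250:310]
m=(g<130).astype(np.uint8)
n,l,st,ce=cv2.connectedComponentsWithStats(m)
for i in range(1,n):
    if st[i,4]>100:
        k=cv2.findContours((l==i).astype(np.uint8),0,1)[0][0];(x,y),r=cv2.minEnclosingCircle(k);print(st[i],x+250,y+80,r,back((x+250,y+80),.05,c))
m2=((g>170)).astype(np.uint8);n,l,st,ce=cv2.connectedComponentsWithStats(m2)
for i in range(1,n):
    if 30<st[i,4]<900: print(st[i],ce[i]+[250,80],back(ce[i]+[250,80],.082,c))
```

```text
[ 0.53367455 -0.1542076   0.082     ] [ 0.5344359  -0.15432305  0.058     ]
[   8    8   43   44 1065] 279.5 109.30487823486328 22.012325286865234 [ 0.53438187 -0.15425746  0.05      ]
[ 20  18  21  22 281] [279.84697509 108.5480427 ] [ 0.53409084 -0.15444292  0.082     ]
```

servo_tool --plan '[{"travel": [0.03, -0.001, 0], "turn": [0, 0, 0]}, {"travel": [0.03, -0.001, 0], "turn": [0, 0, 0]}, {"travel": [0.02, 0, -0.01], "turn": [0, 0, 0]}, {"travel": [0, 0, -0.03], "turn": [0, 0, 0]}, {"travel": [0, 0, -0.03], "turn": [0, 0, 0]}, {"travel": [0, 0, -0.03], "turn": [0, 0, 0]}, {"travel": [0, 0, 0], "turn": [0, 0, 0]}, {"travel": [0, 0, 0], "turn": [0, 0, 0]}]'

```text
time_s: 2.15
position: [0.5322, -0.1548, 0.1496]
tool_rot: [-3.14, -0.001, 0.006]
ft_force: [-0.4, -0.9, 0.8]
finger_gap: 0.093
grasp_force: 0.0
```

Run:
```python
from h import *
s=robot.state();im=robot.capture("wrist");print({k:np.round(s[k],4) for k in("time_s","position","tool_rot","ft_force")})
cv2.imwrite("pics/w2r.png",im)
c=cam("wrist",s);print(proj([[.534,-.1543,.082],[.534,-.1543,.058]],c))
cv2.imwrite("pics/w2.png",im)
```

```text
{'time_s': np.float64(2.15), 'position': array([ 0.5322, -0.1548,  0.1496]), 'tool_rot': array([-3.1402e+00, -1.2000e-03,  5.8000e-03]), 'ft_force': array([-0.4393, -0.8621,  0.7901])}
[[276.9570712  216.05378828]
 [277.05805544 207.63682578]]
```

View pics/w2.png

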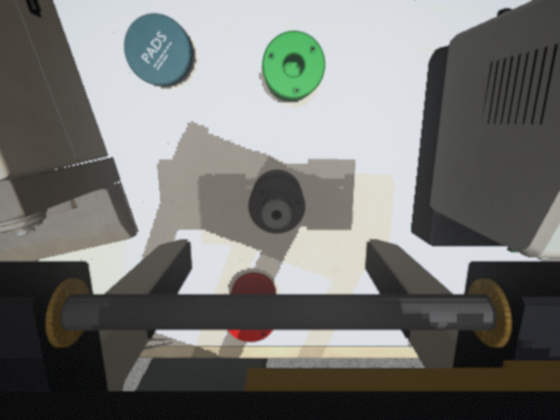

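The head is at (276.5,214), within 2 px of prediction and centred between the fingers. I'm descending and gripping.

servo_tool --plan '[{"travel": [0.002, 0, -0.026], "turn": [0, 0, 0]}, {"travel": [0, 0, -0.026], "turn": [0, 0, 0]}, {"travel": [0, 0, -0.026], "turn": [0, 0, 0]}, {"travel": [0, 0, -0.025], "turn": [0, 0, 0]}, {"travel": [0, 0, -0.018], "turn": [0, 0, 0]}, {"travel": [0, 0, -0.01], "turn": [0, 0, 0]}, {"travel": [0, 0, 0], "turn": [0, 0, 0]}, {"travel": [0, 0, 0], "turn": [0, 0, 0]}]'

```text
time_s: 2.87
position: [0.5376, -0.1555, 0.0217]
tool_rot: [3.141, 0.002, 0.003]
ft_force: [0.4, 0.6, 0.6]
finger_gap: 0.0929
grasp_force: 0.0
```

servo_tool --plan '[{"travel": [0, 0, 0]}, {"travel": [0, 0, 0]}, {"travel": [0, 0, 0]}, {"travel": [0, 0, 0]}, {"travel": [0, 0, 0]}, {"travel": [0, 0, 0]}, {"travel": [0, 0, 0]}, {"travel": [0, 0, 0]}]' --claw 1 --grip_force 40

```text
validation failed for argument at $.pl...
```

servo_tool --plan '[{"travel": [-0.0025, 0.001, -0.003], "turn": [0, 0, 0]}, {"travel": [0, 0, 0], "turn": [0, 0, 0]}, {"travel": [0, 0, 0], "turn": [0, 0, 0]}]'

```text
time_s: 3.12
position: [0.5346, -0.1542, 0.018]
tool_rot: [3.141, 0.003, 0.003]
ft_force: [0.6, 0.2, -0.7]
finger_gap: 0.093
grasp_force: 0.0
```

servo_tool --plan '[{"travel": [0, 0, 0], "turn": [0, 0, 0]}, {"travel": [0, 0, 0], "turn": [0, 0, 0]}, {"travel": [0, 0, 0], "turn": [0, 0, 0]}, {"travel": [0, 0, 0], "turn": [0, 0, 0]}, {"travel": [0, 0, 0], "turn": [0, 0, 0]}, {"travel": [0, 0, 0], "turn": [0, 0, 0]}, {"travel": [0, 0, 0], "turn": [0, 0, 0]}, {"travel": [0, 0, 0], "turn": [0, 0, 0]}]' --claw 1 --grip_force 40

```text
time_s: 3.78
position: [0.5338, -0.1537, 0.0166]
tool_rot: [-3.141, -0.003, 0.0]
ft_force: [-0.0, -0.1, -1.7]
finger_gap: 0.0457
grasp_force: 40.0
```

servo_tool --plan '[{"travel": [0, 0, 0.01], "turn": [0, 0, 0]}, {"travel": [0, 0, 0.025], "turn": [0, 0, 0]}, {"travel": [0, 0, 0.03], "turn": [0, 0, 0]}, {"travel": [0, 0, 0.035], "turn": [0, 0, 0]}, {"travel": [0, 0, 0.035], "turn": [0, 0, 0]}, {"travel": [0, 0, 0.035], "turn": [0, 0, 0]}, {"travel": [-0.01, 0, 0.035], "turn": [0, 0, 0]}, {"travel": [-0.01, 0.01, 0.03], "turn": [0, 0, 0]}]'

```text
time_s: 4.45
position: [0.513, -0.1448, 0.2535]
tool_rot: [3.141, 0.001, -0.001]
ft_force: [1.0, -0.1, -8.3]
finger_gap: 0.0457
grasp_force: 40.0
```

servo_tool --plan '[{"travel": [-0.01, 0.02, 0], "turn": [0, 0, 0]}, {"travel": [-0.01, 0.03, 0], "turn": [0, 0, 0]}, {"travel": [-0.01, 0.035, 0], "turn": [0, 0, 0]}, {"travel": [-0.01, 0.035, 0], "turn": [0, 0, 0]}, {"travel": [-0.01, 0.035, 0], "turn": [0, 0, 0]}, {"travel": [-0.01, 0.035, 0], "turn": [0, 0, 0]}, {"travel": [-0.005, 0.035, 0], "turn": [0, 0, 0]}, {"travel": [0, 0.035, 0], "turn": [0, 0, 0]}]'

```text
time_s: 5.12
position: [0.4467, 0.1175, 0.251]
tool_rot: [3.141, 0.003, -0.003]
ft_force: [1.7, -0.0, -7.9]
finger_gap: 0.0459
grasp_force: 40.0
```

servo_tool --plan '[{"travel": [0, 0.035, 0], "turn": [0, 0, 0]}, {"travel": [0, 0.035, 0], "turn": [0, 0, 0]}, {"travel": [0, 0.03, 0], "turn": [0, 0, 0]}, {"travel": [0, 0.025, 0], "turn": [0, 0, 0]}, {"travel": [0, 0.016, 0], "turn": [0, 0, 0]}, {"travel": [0, 0, 0], "turn": [0, 0, 0]}, {"travel": [0, 0, 0], "turn": [0, 0, 0]}, {"travel": [0, 0, 0], "turn": [0, 0, 0]}]'

```text
time_s: 5.78
position: [0.4483, 0.2564, 0.2509]
tool_rot: [3.14, 0.003, -0.003]
ft_force: [0.6, 0.0, -7.5]
finger_gap: 0.046
grasp_force: 40.0
```

Run:
```python
from h import *
s=robot.state();im=robot.capture("wrist");print({k:np.round(s[k],4) for k in("time_s","position","tool_rot","ft_force","finger_gap","joint_positions")})
cv2.imwrite("pics/w3r.png",im)
c=cam("wrist",s);print(proj([[.5285,.257,.045],[.4764,.305,.045]],c))
cv2.imwrite("pics/w3.png",cv2.resize(im,(784,588),interpolation=cv2.INTER_CUBIC))
```

```text
{'time_s': np.float64(5.7833), 'position': array([0.4483, 0.2564, 0.2509]), 'tool_rot': array([ 3.1403e+00,  3.1000e-03, -2.6000e-03]), 'ft_force': array([ 0.6408,  0.0236, -7.4965]), 'finger_gap': np.float64(0.046), 'joint_positions': array([ 4.2070e-01, -1.0660e-01,  1.6686e+00, -5.0000e-04,  1.5816e+00,
        1.9895e+00])}
[[276.89279559 109.80309071]
 [233.54335929 158.68568494]]
```

View pics/w3.png

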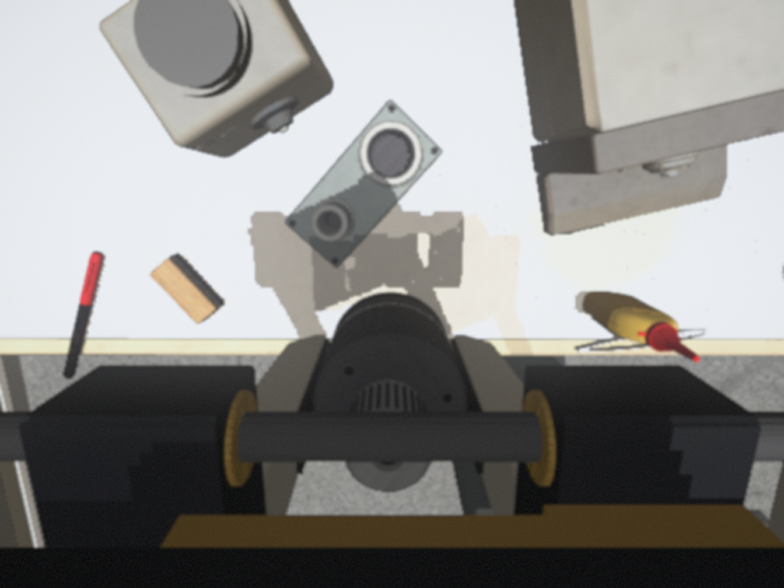

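The large post's rim is at (390,153), or (278.6,109.3) raw. Next I'll fit it by segmentation.

Run:
```python
from h import *
im=cv2.imread("pics/w3r.png");s=robot.state();c=cam("wrist",s)
g=cv2.cvtColor(im,6)
x0,y0=245,78
h=g[y0:y0+65,x0:x0+70]; 
hsv=cv2.cvtColor(im,cv2.COLOR_BGR2HSV)[y0:y0+65,x0:x0+70]
cx,cy=278.3,109
# radial profiles: rim outer & inner edges
ang=np.deg2rad(np.arange(0,360,10));r=np.arange(8,32,.25)
G=cv2.GaussianBlur(g,(0,0),.7).astype(np.float32)
inn=[];out=[]
for a in ang:
    P=cv2.remap(G,(cx+r*np.cos(a)).astype(np.float32)[None],(cy+r*np.sin(a)).astype(np.float32)[None],1)[0];d=np.diff(P)
    i=np.argmax(np.where((r[:-1]>12)&(r[:-1]<21),d,-99));inn.append((cx+r[i]*np.cos(a),cy+r[i]*np.sin(a)))
    o=np.argmin(np.where((r[:-1]>19)&(r[:-1]<27),d,99));out.append((cx+r[o]*np.cos(a),cy+r[o]*np.sin(a)))
for P in(inn,out):
    e=cv2.fitEllipseDirect(np.array(P,np.float32));print(e,back(e[0],.045,c))
print("w/o fit",back((278.1,108.8),.045,c), "exp r px",.017*333/ (np.linalg.norm(1)), (c[1]@np.array([.5285,.257,.045])+c[2])[2])
```

```text
((278.4879150390625, 109.06068420410156), (33.855690002441406, 35.17546081542969), 4.40863561630249) [0.52963226 0.25505119 0.045     ]
((278.5965881347656, 108.99600219726562), (42.21216583251953, 43.34330368041992), 172.36009216308594) [0.52969876 0.25493507 0.045     ]
w/o fit [0.52989934 0.25546624 0.045     ] exp r px 5.6610000000000005 0.3566887450249375
```

servo_tool --plan '[{"travel": [0.025, 0, 0], "turn": [0, 0, 0]}, {"travel": [0.03, 0, 0], "turn": [0, 0, 0]}, {"travel": [0.025, -0.001, -0.01], "turn": [0, 0, 0]}, {"travel": [0, 0, -0.035], "turn": [0, 0, 0]}, {"travel": [0, 0, -0.035], "turn": [0, 0, 0]}, {"travel": [0, 0, -0.035], "turn": [0, 0, 0]}, {"travel": [0, 0, -0.03], "turn": [0, 0, 0]}, {"travel": [0, 0, -0.02], "turn": [0, 0, 0]}]'

```text
time_s: 6.5
position: [0.5268, 0.2538, 0.0824]
tool_rot: [3.139, -0.0, -0.008]
ft_force: [-0.6, 0.0, -9.2]
finger_gap: 0.0458
grasp_force: 40.0
```

servo_tool --plan '[{"travel": [0, 0, 0], "turn": [0, 0, 0]}, {"travel": [0, 0, 0], "turn": [0, 0, 0]}, {"travel": [0, 0, 0], "turn": [0, 0, 0]}]'

```text
time_s: 6.75
position: [0.5302, 0.2559, 0.0887]
tool_rot: [-3.141, -0.001, -0.004]
ft_force: [0.8, 0.2, -6.9]
finger_gap: 0.0456
grasp_force: 40.0
```

Run:
```python
from h import *
s=robot.state();print({k:np.round(s[k],4) for k in("time_s","position","tool_rot","ft_force","finger_gap")})
tl=[]
for n in("scene","side","wrist"):
    im=robot.capture(n);c=cam(n,s);cv2.imwrite(f"pics/{n}4.png",im)
    u,v=proj([[.529,.2555,.075]],c)[0].astype(int) if n!="wrist" else (280,210)
    w=40 if n!="wrist" else 160
    a=max(0,v-w);b=max(0,u-w);print(n,b,a)
    tl.append(cv2.resize(im[a:a+2*w,b:b+2*w],(400,400) if n!="wrist" else(400,400),interpolation=cv2.INTER_CUBIC))
cv2.imwrite("pics/t4.png",np.hstack(tl[:2]));cv2.imwrite("pics/t4w.png",tl[2])
```

```text
{'time_s': np.float64(6.75), 'position': array([0.5302, 0.2559, 0.0887]), 'tool_rot': array([-3.1408e+00, -1.4000e-03, -3.7000e-03]), 'ft_force': array([ 0.7661,  0.2104, -6.929 ]), 'finger_gap': np.float64(0.0456)}
scene 182 205
side 192 140
wrist 120 50
```

View pics/t4.png

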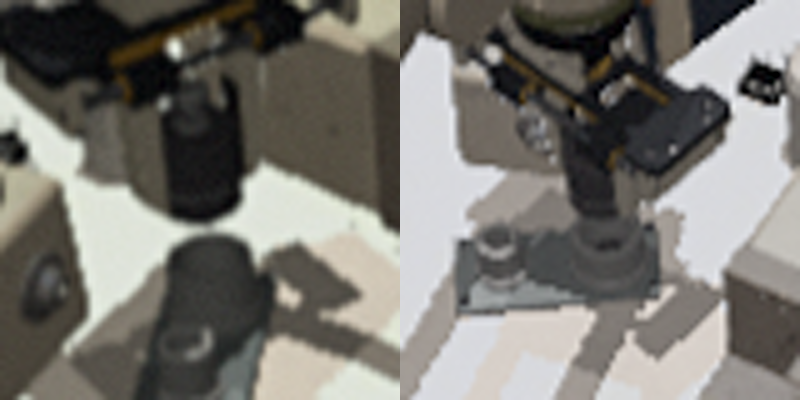

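The scene tile shows the barrel bottom spanning columns 163–242 above the post rim at 168–258. In the side tile the post spans 170–252. I'll compare these with the predicted columns.

Run:
```python
from h import *
for n,o in(("scene",(182,205)),("side",(192,140))):
    c=cam(n)
    def ext(x,y,z,r):
        a=np.linspace(0,6.28,100);p=(proj(np.c_[x+r*np.cos(a),y+r*np.sin(a),np.full(100,z)],c)-o+.5)*5-.5;return p.min(0).round(1),p.max(0).round(1)
    print(n,"barrel bottom",ext(.5302,.2559,.0801,.023),"top",ext(.5302,.2559,.1301,.023),"rim",ext(.5302,.2559,.045,.024),"small",ext(.4764,.305,.045,.015))
    q=lambda x,y,z:proj([[x,y,z]],c)[0]
    print("per mm x,y (tile px)",(q(.5312,.2559,.06)-q(.5302,.2559,.06))*5,(q(.5302,.2569,.06)-q(.5302,.2559,.06))*5)
im=cv2.imread("pics/scene4.png");im2=cv2.imread("pics/side4.png")
f=lambda i,o:cv2.createCLAHE(4,(2,2)).apply(cv2.cvtColor(cv2.resize(i[o[1]:o[1]+80,o[0]:o[0]+80],(400,400),interpolation=2),6))
cv2.imwrite("pics/t5.png",np.hstack([f(im,(182,205)),f(im2,(192,140))]))
```

```text
scene barrel bottom (array([158.5, 173.8]), array([245.1, 223.9])) top (array([149.1,  96.3]), array([237.6, 144.9])) rim (array([163. , 225.3]), array([252. , 278.5])) small (array([154.1, 318.1]), array([212.7, 355. ]))
per mm x,y (tile px) [-1.00305658 -0.83679631] [-1.5729837   0.71311726]
side barrel bottom (array([167.6, 169.2]), array([238., 225.])) top (array([159.9, 121.2]), array([232.1, 177.6])) rim (array([171.2, 200.4]), array([243.5, 258.1])) small (array([ 74.8, 220.9]), array([120.2, 257.2]))
per mm x,y (tile px) [ 1.0616176  -0.90851461] [-1.08262502 -0.79374056]
```

View pics/t5.png

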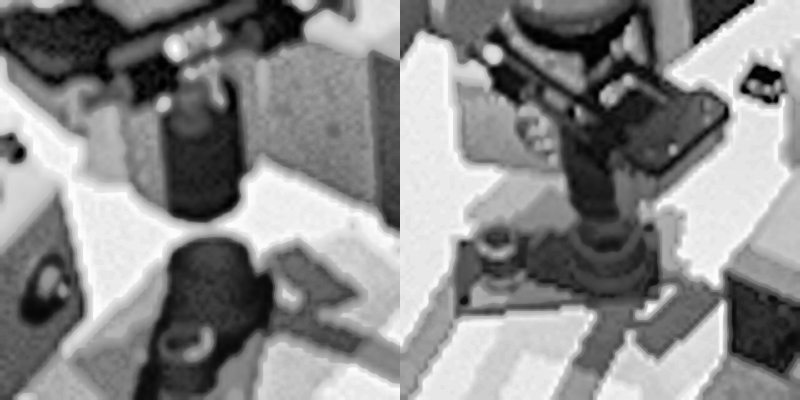

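Side and wrist agree with the aim within about 2 mm. I'll trust the wrist measurement and lower gently while watching the force.

servo_tool --plan '[{"travel": [0, 0, -0.006], "turn": [0, 0, 0]}, {"travel": [0, 0, -0.006], "turn": [0, 0, 0]}, {"travel": [0, 0, -0.005], "turn": [0, 0, 0]}, {"travel": [0, 0, 0], "turn": [0, 0, 0]}, {"travel": [0, 0, 0], "turn": [0, 0, 0]}, {"travel": [0, 0, 0], "turn": [0, 0, 0]}, {"travel": [0, 0, 0], "turn": [0, 0, 0]}, {"travel": [0, 0, 0], "turn": [0, 0, 0]}]'

```text
time_s: 7.57
position: [0.5291, 0.2562, 0.0699]
tool_rot: [-3.141, -0.003, -0.001]
ft_force: [-0.5, 0.6, -9.2]
finger_gap: 0.0456
grasp_force: 40.0
```

servo_tool --plan '[{"travel": [0, -0.0005, -0.004], "turn": [0, 0, 0]}, {"travel": [0, 0, -0.003], "turn": [0, 0, 0]}, {"travel": [0, 0, -0.002], "turn": [0, 0, 0]}, {"travel": [0, 0, 0], "turn": [0, 0, 0]}, {"travel": [0, 0, 0], "turn": [0, 0, 0]}, {"travel": [0, 0, 0], "turn": [0, 0, 0]}]'

```text
time_s: 8.07
position: [0.5289, 0.2556, 0.0606]
tool_rot: [3.142, 0.003, -0.0]
ft_force: [0.5, 0.5, -8.8]
finger_gap: 0.0457
grasp_force: 40.0
```

servo_tool --plan '[{"travel": [0, 0, -0.002], "turn": [0, 0, 0]}, {"travel": [0, 0, 0], "turn": [0, 0, 0]}, {"travel": [0, 0, 0], "turn": [0, 0, 0]}, {"travel": [0, 0, 0], "turn": [0, 0, 0]}]'

```text
time_s: 8.4
position: [0.5288, 0.2556, 0.0586]
tool_rot: [3.142, 0.003, -0.0]
ft_force: [1.2, -0.0, -7.8]
finger_gap: 0.0457
grasp_force: 40.0
```

servo_tool --plan '[{"travel": [0, 0, -0.002], "turn": [0, 0, 0]}, {"travel": [0, 0, 0], "turn": [0, 0, 0]}, {"travel": [0, 0, 0], "turn": [0, 0, 0]}, {"travel": [0, 0, 0], "turn": [0, 0, 0]}]'

```text
time_s: 8.73
position: [0.5288, 0.2556, 0.0566]
tool_rot: [3.142, 0.003, -0.0]
ft_force: [0.4, -0.2, -7.7]
finger_gap: 0.046
grasp_force: 40.0
```

servo_tool --plan '[{"travel": [0, 0, -0.002], "turn": [0, 0, 0]}, {"travel": [0, 0, 0], "turn": [0, 0, 0]}, {"travel": [0, 0, 0], "turn": [0, 0, 0]}, {"travel": [0, 0, 0], "turn": [0, 0, 0]}]'

```text
time_s: 9.07
position: [0.5288, 0.2556, 0.0545]
tool_rot: [3.142, 0.003, -0.0]
ft_force: [1.3, -0.1, -7.5]
finger_gap: 0.0456
grasp_force: 40.0
```

servo_tool --plan '[{"travel": [0, 0, -0.001], "turn": [0, 0, 0]}, {"travel": [0, 0, 0], "turn": [0, 0, 0]}, {"travel": [0, 0, 0], "turn": [0, 0, 0]}, {"travel": [0, 0, 0], "turn": [0, 0, 0]}]'

```text
time_s: 9.4
position: [0.5289, 0.2556, 0.0537]
tool_rot: [-3.142, -0.003, -0.0]
ft_force: [0.1, 1.5, -8.2]
finger_gap: 0.0457
grasp_force: 40.0
```

servo_tool --plan '[{"travel": [0, 0, -0.0005], "turn": [0, 0, 0]}, {"travel": [0, 0, 0], "turn": [0, 0, 0]}, {"travel": [0, 0, 0], "turn": [0, 0, 0]}, {"travel": [0, 0, 0], "turn": [0, 0, 0]}]'

```text
time_s: 9.73
position: [0.529, 0.2557, 0.0536]
tool_rot: [-3.142, -0.003, -0.0]
ft_force: [-3.2, -0.3, -0.1]
finger_gap: 0.0457
grasp_force: 40.0
```

The contact came at exactly the seated height. I'm releasing and rising to the head.

servo_tool --plan '[{"travel": [0, 0, 0], "turn": [0, 0, 0]}, {"travel": [0, 0, 0], "turn": [0, 0, 0]}, {"travel": [0, 0, 0], "turn": [0, 0, 0]}, {"travel": [0, 0, 0], "turn": [0, 0, 0]}, {"travel": [0, 0, 0], "turn": [0, 0, 0]}, {"travel": [0, 0, 0], "turn": [0, 0, 0]}, {"travel": [0, 0, 0], "turn": [0, 0, 0]}, {"travel": [0, 0, 0], "turn": [0, 0, 0]}]' --claw -0.4

```text
time_s: 10.4
position: [0.5289, 0.2556, 0.0531]
tool_rot: [-3.142, -0.003, -0.0]
ft_force: [-1.1, -0.6, -0.2]
finger_gap: 0.0651
grasp_force: 0.0
```

servo_tool --plan '[{"travel": [0, 0, 0.01], "turn": [0, 0, 0]}, {"travel": [0, 0, 0.015], "turn": [0, 0, 0]}, {"travel": [0, 0, 0.013], "turn": [0, 0, 0]}, {"travel": [0, 0, 0.006], "turn": [0, 0, 0]}, {"travel": [0, 0, 0], "turn": [0, 0, 0]}, {"travel": [0, 0, 0], "turn": [0, 0, 0]}, {"travel": [0, 0, 0], "turn": [0, 0, 0]}, {"travel": [0, 0, 0], "turn": [0, 0, 0]}]'

```text
time_s: 11.07
position: [0.5282, 0.2554, 0.0962]
tool_rot: [3.141, 0.003, -0.002]
ft_force: [0.6, 0.2, 0.6]
finger_gap: 0.0653
grasp_force: 0.0
```

Run:
```python
from h import *
s=robot.state();print({k:np.round(s[k],4) for k in("time_s","position","tool_rot","ft_force","finger_gap")})
c=cam("wrist",s);im=robot.capture("wrist");print(proj([[.529,.2556,.119],[.529,.2556,.095]],c))
f=lambda n,o:cv2.resize(robot.capture(n)[o[1]:o[1]+80,o[0]:o[0]+80],(400,400),interpolation=2)
cv2.imwrite("pics/t6.png",np.hstack([cv2.resize(im[170:420,150:400],(400,400),interpolation=2),f("side",(192,140))]))
```

```text
{'time_s': np.float64(11.0667), 'position': array([0.5282, 0.2554, 0.0962]), 'tool_rot': array([ 3.1411e+00,  2.8000e-03, -2.3000e-03]), 'ft_force': array([0.5916, 0.1904, 0.6033]), 'finger_gap': np.float64(0.0653)}
[[277.06531323 272.41817581]
 [277.11743986 252.62852103]]
```

View pics/t6.png

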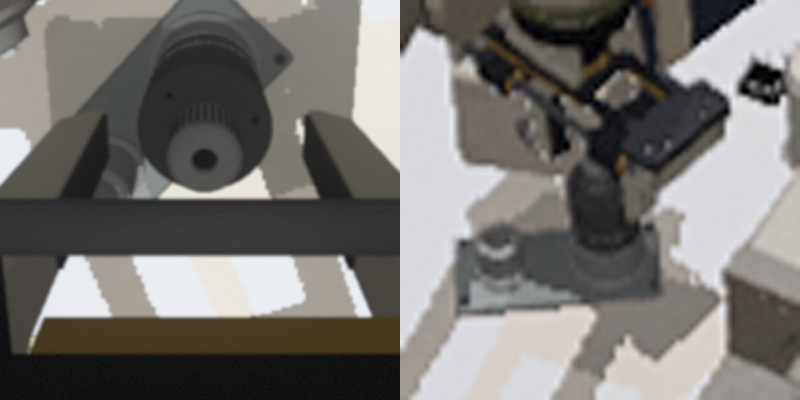

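The housing is seated squarely. The head is at tile (204,157), about (277.5,268) raw, centred between the fingers. I'm taking the head now.

servo_tool --plan '[{"travel": [0.001, 0, 0.001], "turn": [0, 0, 0]}, {"travel": [0, 0, 0], "turn": [0, 0, 0]}, {"travel": [0, 0, 0], "turn": [0, 0, 0]}]'

```text
time_s: 11.42
position: [0.5299, 0.2556, 0.098]
tool_rot: [3.142, 0.003, -0.0]
ft_force: [0.5, 0.1, 0.6]
finger_gap: 0.0651
grasp_force: 0.0
```

servo_tool --plan '[{"travel": [0, 0, 0], "turn": [0, 0, 0]}, {"travel": [0, 0, 0], "turn": [0, 0, 0]}, {"travel": [0, 0, 0], "turn": [0, 0, 0]}, {"travel": [0, 0, 0], "turn": [0, 0, 0]}, {"travel": [0, 0, 0], "turn": [0, 0, 0]}, {"travel": [0, 0, 0], "turn": [0, 0, 0]}, {"travel": [0, 0, 0], "turn": [0, 0, 0]}, {"travel": [0, 0, 0], "turn": [0, 0, 0]}]' --claw 1 --grip_force 15

```text
time_s: 12.08
position: [0.5299, 0.2556, 0.0982]
tool_rot: [-3.142, -0.003, -0.0]
ft_force: [-0.4, -0.4, -0.3]
finger_gap: 0.0219
grasp_force: 15.0
```

servo_tool --plan '[{"travel": [0, 0, 0], "turn": [0, 0, 0]}, {"travel": [0, 0, 0], "turn": [0, 0, 0]}, {"travel": [0, 0, 0], "turn": [0, 0, 0]}]'

```text
time_s: 12.33
position: [0.5299, 0.2556, 0.0981]
tool_rot: [-3.142, -0.003, -0.0]
ft_force: [-0.3, -0.2, 0.0]
finger_gap: 0.0215
grasp_force: 15.0
```

servo_tool --plan '[{"travel": [0, 0, 0.001], "turn": [0, 0, 0]}, {"travel": [0, 0, 0.001], "turn": [0, 0, 0]}, {"travel": [0, 0, 0.001], "turn": [0, 0, 0]}, {"travel": [0, 0, 0.001], "turn": [0, 0, 0]}, {"travel": [0, 0, 0.001], "turn": [0, 0, 0]}, {"travel": [0, 0, 0], "turn": [0, 0, 0]}, {"travel": [0, 0, 0], "turn": [0, 0, 0]}, {"travel": [0, 0, 0], "turn": [0, 0, 0]}]'

```text
time_s: 13.0
position: [0.5298, 0.2556, 0.1031]
tool_rot: [-3.142, -0.003, 0.0]
ft_force: [0.5, -0.5, -0.4]
finger_gap: 0.0212
grasp_force: 15.0
```

servo_tool --plan '[{"travel": [0, 0, 0.0015], "turn": [0, 0, 0]}, {"travel": [0, 0, 0.0015], "turn": [0, 0, 0]}, {"travel": [0, 0, 0.0015], "turn": [0, 0, 0]}, {"travel": [0, 0, 0.0015], "turn": [0, 0, 0]}, {"travel": [0, 0, 0.0015], "turn": [0, 0, 0]}, {"travel": [0, 0, 0.0015], "turn": [0, 0, 0]}, {"travel": [0, 0, 0.0015], "turn": [0, 0, 0]}, {"travel": [0, 0, 0.0015], "turn": [0, 0, 0]}]'

```text
time_s: 13.67
position: [0.5299, 0.2556, 0.1153]
tool_rot: [-3.142, -0.003, -0.0]
ft_force: [0.0, 0.1, -0.3]
finger_gap: 0.0213
grasp_force: 15.0
```

servo_tool --plan '[{"travel": [0, 0, 0.0015], "turn": [0, 0, 0]}, {"travel": [0, 0, 0.0015], "turn": [0, 0, 0]}, {"travel": [0, 0, 0.0015], "turn": [0, 0, 0]}, {"travel": [0, 0, 0.0015], "turn": [0, 0, 0]}, {"travel": [0, 0, 0.0015], "turn": [0, 0, 0]}, {"travel": [0, 0, 0.0015], "turn": [0, 0, 0]}, {"travel": [0, 0, 0.0015], "turn": [0, 0, 0]}, {"travel": [0, 0, 0.0015], "turn": [0, 0, 0]}]'

```text
time_s: 14.33
position: [0.5299, 0.2556, 0.1273]
tool_rot: [3.142, 0.003, 0.0]
ft_force: [0.3, -0.3, -0.9]
finger_gap: 0.0217
grasp_force: 15.0
```

servo_tool --plan '[{"travel": [0, 0, 0.001], "turn": [0, 0, 0]}, {"travel": [0, 0, 0], "turn": [0, 0, 0]}, {"travel": [0, 0, 0], "turn": [0, 0, 0]}, {"travel": [0, 0, 0], "turn": [0, 0, 0]}, {"travel": [0, 0, 0], "turn": [0, 0, 0]}, {"travel": [0, 0, 0], "turn": [0, 0, 0]}, {"travel": [0, 0, 0], "turn": [0, 0, 0]}, {"travel": [0, 0, 0], "turn": [0, 0, 0]}]'

```text
time_s: 15.0
position: [0.5298, 0.2556, 0.1281]
tool_rot: [3.142, 0.003, -0.0]
ft_force: [-0.0, 0.1, -1.1]
finger_gap: 0.0213
grasp_force: 15.0
```

Run:
```python
from h import *
s=robot.state();print({k:np.round(s[k],4) for k in("time_s","position","tool_rot","ft_force","wrist_torque","finger_gap")})
im=robot.capture("wrist")
f=lambda n,o:cv2.resize(robot.capture(n)[o[1]:o[1]+80,o[0]:o[0]+80],(400,400),interpolation=2)
cv2.imwrite("pics/t7.png",np.vstack([np.hstack([cv2.resize(im[100:350,150:400],(400,400),interpolation=2),f("scene",(182,195))])]))
```

```text
{'time_s': np.float64(15.0), 'position': array([0.5298, 0.2556, 0.1281]), 'tool_rot': array([ 3.1416e+00,  2.9000e-03, -1.0000e-04]), 'ft_force': array([-0.0227,  0.1178, -1.0782]), 'wrist_torque': array([-0.0069,  0.0154, -0.0113]), 'finger_gap': np.float64(0.0213)}
```

View pics/t7.png

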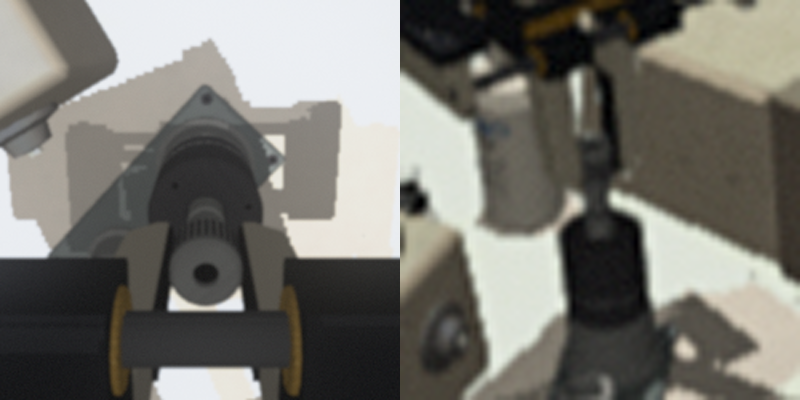

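The wrist and scene tiles show the housing square on the post. The shaft is drawn 30 mm between the fingers and bare above the housing top, around (597,190–230). The wrist carries only the shaft's weight.

```bash
python3 -c "from workcell import robot; print(robot.finish_job())"
```

```text
the job is handed in; nothing more can be done
None
```

The housing is fully down in the large seat, and the arm is holding the shaft steady by its knurled head, drawn up 30 mm for oiling; the job is handed in at about 15 s.

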